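# Undo the two-stage catch of the equipment case

### The arm

A 6-joint arm with a two-finger parallel gripper is mounted at the origin on the work surface. World frame = base frame: x ahead of the robot, y to its left, z up, the work surface at z = 0. Lengths are in m, angles in rad, forces in N, time in s.
With the tool pointing down it reaches from about 0.375 to 0.975 m from the base axis. Payload 3.8 kg.
Tool frame: the origin (TCP) lies on the centre line of the jaws, within the pads' length; the fingertips stand 17 mm ahead of it and the grasp point (between the pads) lies 2 mm behind it (bot.tip_extent is the distance from the TCP to the fingertips, in m); z points along the fingers, y is the line along which they close (so a half turn about z gives the same grasp; the last joint's range is limited). The gripper opens to 85 mm and grips with 20 to 120 N. Pads are 22 mm wide; open, the fingers measure 114 mm over their backs; the gripper's body (76 mm by 85 mm) begins 54 mm behind the grasp point. The pads swing forward as they close: fully open they stand 13 mm farther back than shut.
Start: joints at [1.235, 0.264, 1.604, -0, 1.274, -0.037], TCP at [0.199, 0.645, 0.248] pointing down, gripper open.
Joint ranges: [-2.63, 2.63], [-0.94, 2.18], [0.31, 2.57], [-1.31, 4.45], [0, 2.66], [-2.55, 2.55]. Speed limits (rad/s): [2.57, 2.57, 3.14, 3.14, 3.14, 3.14].

### API

Orientations are given as a rotation vector (axis times angle).
In Python, from workcell import readout, read_camera, finish_job, bot gives the robot as it stands.
- The arm moves only by the tool jog_arm, never from a script. Its argument "deltas" is one flat list of numbers, 7 for each row, row after row: the shift along the tool's x, y, z in m, then the turn, a rotation vector about the tool's x, y, z in degrees, then the gripper command: -1 is shut, 1 is fully open, values between are in proportion. A call has 1 to 8 rows; each row is the pose to reach, as a shift and turn from the pose commanded when the call began, along the tool's axes at that moment; what a row does not reach only later rows make up. A row lasts 1/10 s, in which the tool goes at most 50 mm and 8.59 degrees, less where a joint would pass 70% of its speed; a pose out of reach is approached as far as the arm can. A call with a gripper value outside its range is refused whole. The fingers move at their own pace and stop on an object; "squeeze" is the grip in N (left out, the last holds). Time passes only in rows, so rows that repeat a pose let the fingers close. It gives the time, the measured TCP pose, the force, the opening and the grip force at its end, in the units of the state.
- readout.read_state(): the state, without advancing time (a new reading comes with each control period).
- read_camera(name): name is "scene" or "top"; returns a dict with "color" (384x512x3 uint8, blue, green, red), "fx", "fy", "cx", "cy" (pixels), "origin" and "attitude" of the camera in the world. Camera axes: x right, y down, z forward; pixel columns grow to the right and rows downward; lengths in m; the calibration is good to about 2 mm. A picture is of the moment at which its call begins. There is no depth.
- finish_job(): hands the job in; it is judged then, once.
The state is a dict: "time": time; "q": joint angles; "joint_vel": joint speeds; "joint_torque": joint torques, N m; "tool_pos": TCP position; "tcp_rot": TCP orientation; "wrist_force": force on the tool from outside, world axes, zero at the start; "torque": the same for the moment, N m; "width": opening from 0.0 (shut) to 1.0 (fully open); "grip_force": force on a finger pad.
Only numpy, scipy, OpenCV 4.12 (cv2) and the standard library are available. Lean on these libraries where they do the work, as an engineer would, in place of code of your own. Each camera call takes 0.05 s, during which the arm holds its last target. There are 200 camera calls.

### The job

Undo the catch on the lid of the equipment case: first slide its safety tab sideways, away from the lever, until it sits fully home against its stop, then raise the latch lever until it stands up, and let go of it. Feel your way gently: the catch is not exactly where it should be, and neither the tab at its stop nor a lever that is still blocked may be forced (no more than about 20 newtons); and leave the other things where they stand.

Things in the scene. Friction and masses are not known exactly. Their poses are not given: they have to be found in the camera images.
- case: Hard equipment case, black lower shell, grey lid, 220 (x) x 300 (y) x 90 mm high, fixed to the desk, lying with its lid up. Origin at the centre of its underside, z up; its -x side, with the carrying handle, faces the robot (yaw varies). The bare lid is flat, 90 mm above the origin.
- catch_mark (a point): Centre of the lid's top, 90 mm above the case's origin; axes as the case. The steel catch screwed on here sits up to 20 mm off this mark to either side along the case's y (differs every time, unmeasured: find it by touch or sight); in x, z and yaw it is exact. Catch sizes below: mm from the catch's own centre along the case's x, y, z, with z = 0 on the lid.
- tab_mark (a point): On the lid at x 12, y 70, z 0 from catch_mark: where the lever-side (-y) face of the tab's thumb plate would be at tab value 0 if the catch sat true (up to 20 mm off in y). Thumb plate: steel, upright, 34 (x) x 8 (y), z 16 to 50. Push that face to +y; the space between it and the lever is free above z 26. A fixed stop block (y 96 to 106, z to 33) stands beyond it.
- safety_tab (a joint): Safety tab, a steel slide moving to the case's +y, in m: 0 locked (starts 0 to 0.004), 0.018 fully home at its hard stop, thumb plate face then at y 88. 3 N friction, no spring, stays where left. Its flat tongue (x 0 to 24, z 15.5 to 25.5) reaches from the thumb plate over the lever's ears and blocks the lever until the tab has moved 16 mm.
- grip_mark (a point): On the lid at x -33, y 0, z 0 from catch_mark: below the middle of the lever's grip if the catch sat true (up to 20 mm off in y). The grip is an upright steel block at the lever's free end, 24 (x) x 12 (y), z 14 to 44, over the lever's bar (12 wide, z 6 to 14, x -45 to 45). Pinch it across y, or hook it.
- hinge_mark (a point): On the lever's hinge axis, which runs along the case's y at x 45, z 12 (12 mm above the lid); y as catch_mark.
- latch_lever (a joint): Main latch lever, steel, in rad: 0 lying flat, shut; 1.6 its end stop, standing up. Raising swings the grip up and away from the robot (to +x). Stiff hinge (about 2 N at the grip), stays where left. Ears at x 0 to 24, y -14 to 14 lie under the tab's tongue; while blocked it gives less than 0.1 rad.
- bell: Bystander: desk call bell, 84 mm across, 50 high, standing near the case's -y side; origin at the centre of its underside.
- keyer: Bystander: paddle key on a heavy 80 x 70 mm base, 45 high, standing near the case's +y side; origin at the centre of its underside.
- adapter: Bystander: small brass coaxial adapter, 19 mm across, 32 high, standing upright on the lid near its far (+x), -y corner; origin at the centre of its underside.
- cup: Bystander: empty red plastic cup, 90 mm across, 115 high, on the desk to the robot's right; origin at the centre of its underside.
- drink: Bystander: orange drink bottle, 60 mm across, 170 high, on the desk to the robot's right; origin at the centre of its underside.
- dish: Bystander: white plastic bowl, 100 mm across, 35 high, on the desk to the robot's left; origin at the centre of its underside.
- glasses_case: Bystander: grey spectacle case, 160 x 60 x 40 mm, on the desk to the robot's left; origin at the centre of its underside.

How it is judged:
On the way, in this order (a step that is already met when the one before it is completed fails the run):
1. The safety tab is slid home while the lever is still down (value of joint safety_tab above 0.0158 m and value of joint latch_lever below 0.15 rad), for 0.2 s.
2. The latch lever is raised to standing (value of joint latch_lever above 1.1 rad), for 0.2 s.
At the end, for the whole second after the job is handed in: The safety tab is within 2.5 mm of its end stop, the latch lever stands at 1.1 rad or more and is at rest, let go (value of joint safety_tab above 0.0155 m and value of joint latch_lever above 1.1 rad and velocity of joint latch_lever between -0.05 and 0.05 rad/s); the robot touches nothing.
It fails at once if The safety tab is driven against its stop with more than 25 N (contact force between safety_tab_c1 and catch_c0 above 25 N).
It fails at once if The lever is wrenched up against the locked tab: over 55 N between its ears and the tab's tongue (about 23 N pulled at the grip) (contact force between latch_lever_c0 and safety_tab_c0 above 55 N).
It fails at once if One of the seven bystanders is shifted by more than 20 mm or tipped over (distance of any of bell, keyer, adapter, cup, drink, dish, glasses_case from where it was at the start of the episode above 0.02 m or angle between any of bell, keyer, adapter, cup, drink, dish, glasses_case's own z axis and vertical above 0.4 rad).
It also fails if it takes over 54 s, if anything falls off the work surface, if the arm or the gripper's body presses on something with over 40 N, if the wrist force passes 120 N, or if a joint passes its speed limit or range.

## Working session

There is one attempt and no reset: what is moved stays moved. The work goes in short steps, Python scripts to look and compute and a tool call to move; the robot and the scene stay as the last step left them, time stands still between calls to the robot, and variables do not carry over. Pictures are saved under pics/ and viewed, at most 10 in all, crops included, and the job is handed in when it is done.

Besides the shell and the picture viewer there is one more tool, called after "Request:" by a JSON object that holds its "name" and its "arguments", one argument or row to a line. jog_arm: Moves the arm, as the interface text tells. Its arguments: {"type":"object","properties":{"deltas":{"type":"array"},"squeeze":{"type":"number"}},"required":["deltas"]}

```bash
ls; mkdir -p pics
python3 - <<'E'
from workcell import readout, read_camera, bot
import cv2
s=readout.read_state();print({k:s[k] for k in('time','tool_pos','tcp_rot','wrist_force','width')},bot.tip_extent)
for n in('scene','top'):
    c=read_camera(n);cv2.imwrite(f'pics/{n}0.png',c['color']);print(n,c['fx'],c['cx'],c['cy'],c['origin'],c['attitude'])
E
```

```text
pics
{'time': 0.0, 'tool_pos': array([0.19847397, 0.64444803, 0.246955  ]), 'tcp_rot': array([-0.46754641, -3.10617935,  0.00336944]), 'wrist_force': array([ 0.15401648, -0.19424838, -0.67090374]), 'width': 1.0003704365131174} 0.017
scene 400.87683215543956 255.70062192179248 192.1035049633598 [1.43300708 0.29320348 0.65870997] [-1.33880874 -1.90044908  1.05102042]
top 451.05033887699517 257.2165021938987 187.1919428025927 [0.31716842 0.01613283 1.35259849] [-2.10328823  2.15549265 -0.23565645]
```

View pics/scene0.png

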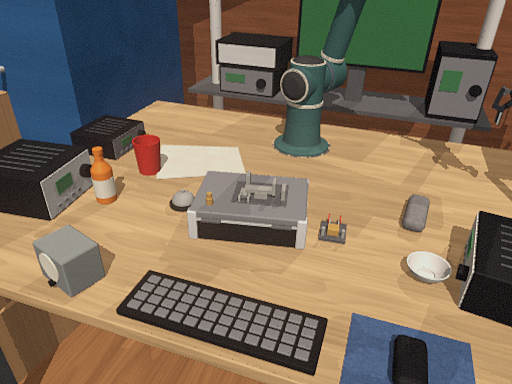

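View pics/top0.png

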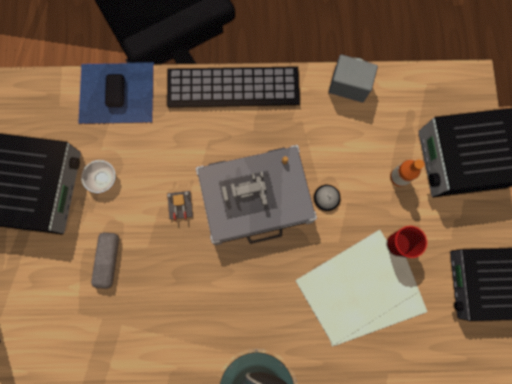

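The scene view shows the case at about (250,207) with the catch at (262,190), the adapter at (210,198), the bell at (182,200) and the keyer at (333,230). In the top view the lid corners are about (198,167), (300,149), (313,220) and (214,242), with the handle at the bottom (265,237) facing the robot.

```bash
cat > h.py <<'E'
import numpy as np, cv2
from scipy.spatial.transform import Rotation as R
from workcell import readout, read_camera
def ray(c,u,v):
    d=R.from_rotvec(c['attitude']).as_matrix()@np.array([(u-c['cx'])/c['fx'],(v-c['cy'])/c['fy'],1]);return np.array(c['origin']),d
def onplane(c,u,v,z):
    o,d=ray(c,u,v);return o+d*(z-o[2])/d[2]
def proj(c,P):
    p=R.from_rotvec(c['attitude']).as_matrix().T@(np.array(P)-c['origin']);return c['fx']*p[0]/p[2]+c['cx'],c['fy']*p[1]/p[2]+c['cy']
E
python3 - <<'E'
from h import *
c=read_camera('top');im=c['color']
hsv=cv2.cvtColor(im,cv2.COLOR_BGR2HSV)
m=((hsv[...,1]<50)&(hsv[...,2]>60)).astype(np.uint8)*255
roi=np.zeros_like(m);roi[135:255,190:314]=1;m*=roi
m=cv2.morphologyEx(m,cv2.MORPH_CLOSE,np.ones((9,9)))
m=cv2.morphologyEx(m,cv2.MORPH_OPEN,np.ones((15,15)))
k=max(cv2.findContours(m,0,2)[0],key=cv2.contourArea)
pw=np.array([onplane(c,*p[0],.09)[:2] for p in k],np.float32)
print('rect',cv2.minAreaRect(pw))
print('boxpix',cv2.boxPoints(cv2.minAreaRect(k)))
b=cv2.resize(im[140:250,190:330],None,fx=5,fy=5,interpolation=cv2.INTER_CUBIC);cv2.imwrite('pics/topc.png',b)
s=read_camera('scene')['color'];cv2.imwrite('pics/scenec.png',cv2.resize(s[165:250,185:315],None,fx=6,fy=6,interpolation=cv2.INTER_CUBIC))
E
```

```text
rect ((0.5507262945175171, -0.013411641120910645), (0.2259913682937622, 0.29696062207221985), 10.504130363464355)
boxpix [[195.69238 166.54385]
 [298.8487  144.75027]
 [314.94818 220.95459]
 [211.79187 242.74817]]
```

View pics/topc.png

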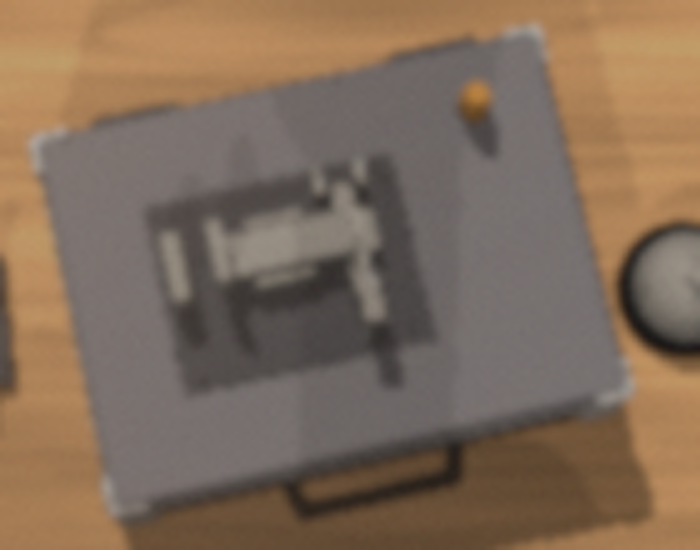

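View pics/scenec.png

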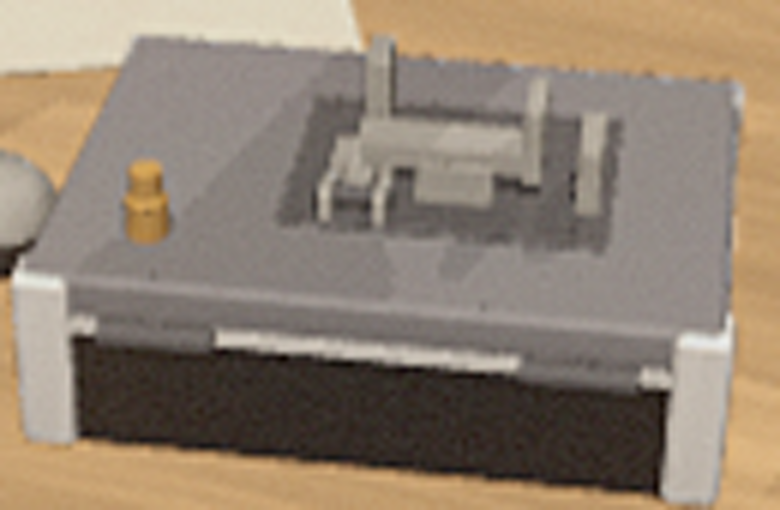

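The top crop shows the thumb plate's top from (210,222) to (227,278), the stop block from (165,232) to (185,300), the grip near (372,305), the adapter at (475,100), and lid corners near (35,140), (545,30), (630,395) and (112,510). The scene crop agrees: grip upright at (380,75), thumb plate at (537,130), stop block at (592,160).

Run:
```python
from h import *
c=read_camera('top');s=read_camera('scene')
T=lambda x,y,z:onplane(c,190+x/5-.4,140+y/5-.4,z)
S=lambda x,y,z:onplane(s,185+x/6-.42,165+y/6-.42,z)
cor=np.array([T(38,140,.09),T(542,32,.09),T(628,385,.09),T(112,505,.09)])[:,:2]
print(cor.round(3),[np.linalg.norm(cor[i]-cor[i-1]).round(3) for i in range(4)])
ctr=cor.mean(0); ey=(cor[0]-cor[1]+cor[3]-cor[2]);yaw=np.arctan2(ey[1],ey[0])-np.pi/2
print(ctr,np.degrees(yaw))
def loc(P):
    d=P[:2]-ctr;return (np.array([[np.cos(yaw),np.sin(yaw)],[-np.sin(yaw),np.cos(yaw)]])@d*1e3).round(1)
for n,P in dict(plateTop=T(213,225,.14),plateBot=T(225,275,.14),stopT=T(168,235,.123),stopB=T(180,300,.123),gripmid=T(373,305,.134),
  s_grip=S(381,40,.134),s_plate=S(538,80,.14),s_stop=S(594,113,.123),adapter=T(477,95,.12)).items(): print(n,P.round(4),loc(P))
# scene lid corners
sc=np.array([S(738,80,.09),S(15,272,.09),S(138,38,.09),S(735,335,.09)])[:,:2]
print(sc.round(3),[loc(p) for p in sc])
```

```text
[[ 0.628  0.152]
 [ 0.687 -0.141]
 [ 0.479 -0.18 ]
 [ 0.419  0.111]] [np.float64(0.214), np.float64(0.299), np.float64(0.212), np.float64(0.298)]
[ 0.55314555 -0.01446834] 11.493248368765473
plateTop [0.5661 0.0511 0.14  ] [25.7 61.6]
plateBot [0.5381 0.045  0.14  ] [-2.9 61.2]
stopT [0.5644 0.0766 0.123 ] [29.2 87. ]
stopB [0.5277 0.0704 0.123 ] [-8.  88.3]
gripmid [ 0.5206 -0.0356  0.134 ] [-36.1 -14.2]
s_grip [ 0.5185 -0.0345  0.134 ] [-38.  -12.8]
s_plate [0.5389 0.0465 0.14  ] [-1.8 62.6]
s_stop [0.5294 0.0705 0.123 ] [-6.3 87.9]
adapter [ 0.6419 -0.0986  0.12  ] [  70.2 -100.1]
[[ 0.418  0.114]
 [ 0.69  -0.136]
 [ 0.483 -0.175]
 [ 0.628  0.16 ]] [array([-107.1,  152.4]), array([ 110.2, -146.1]), array([-100.6, -143.5]), array([108.2, 155.9])]
```

The catch sits at about -13 mm along the case's y: the stop, grip and plate agree within 2 mm. The case yaw is about 11.5°. I'll move above the gap between the plate and the lever with the fingers shut.

```bash
cat >> h.py <<'E'
CTR=np.array([.5531,-.0145]);YAW=np.radians(11.5)
def world(lx,ly,z): # mm in case frame, z mm over lid
    c,s=np.cos(YAW),np.sin(YAW);return np.array([CTR[0]+(c*lx-s*ly)/1e3,CTR[1]+(s*lx+c*ly)/1e3,.09+z/1e3])
def local(P):
    c,s=np.cos(YAW),np.sin(YAW);d=P[:2]-CTR;return np.array([c*d[0]+s*d[1],-s*d[0]+c*d[1],P[2]-.09])*1e3
# tool y along case y, z down -> tool x along -case x
RT=R.from_matrix(np.array([[-np.cos(YAW),-np.sin(YAW),0],[-np.sin(YAW),np.cos(YAW),0],[0,0,-1]]).T)
def go(P,rot=RT):
    s=readout.read_state();r=R.from_rotvec(s['tcp_rot'])
    print('shift',r.inv().apply(P-s['tool_pos']).round(4),'turn',np.degrees((r.inv()*rot).as_rotvec()).round(2))
def st():
    s=readout.read_state();f=R.from_euler('z',-YAW).apply(s['wrist_force'])
    print('t',round(s['time'],2),'local TCP mm',local(s['tool_pos']).round(1),'F case axes',f.round(1),'width',round(s['width'],3),'grip',s['grip_force'])
E
python3 -c "
from h import *
st();go(world(12,33,160))"
```

```text
t 0.3 local TCP mm [-215.9  716.8  157.8] F case axes [-0.3 -0.3  0.5] width 0.997 grip 0.0
shift [-0.5276 -0.4911 -0.0018] turn [-4.000e-02 -1.000e-02 -2.862e+01]
```

Request:
{"name": "jog_arm", "arguments": {
  "deltas": [-0.5276, -0.4911, -0.002, 0, 0, -28.6, -1, -0.5276, -0.4911, -0.002, 0, 0, -28.6, -1, -0.5276, -0.4911, -0.002, 0, 0, -28.6, -1, -0.5276, -0.4911, -0.002, 0, 0, -28.6, -1, -0.5276, -0.4911, -0.002, 0, 0, -28.6, -1, -0.5276, -0.4911, -0.002, 0, 0, -28.6, -1, -0.5276, -0.4911, -0.002, 0, 0, -28.6, -1, -0.5276, -0.4911, -0.002, 0, 0, -28.6, -1],
  "squeeze": 20
}}

```text
time: 1.1
tool_pos: [0.3987, 0.2969, 0.2497]
tcp_rot: [-0.315, 3.125, 0.001]
wrist_force: [1.0, -0.2, -0.1]
width: -0.003
grip_force: 0.0
```

```bash
python3 -c "
from h import *
st();go(world(12,33,160))"
```

```text
t 1.1 local TCP mm [-89.2 335.9 159.7] F case axes [ 0.9 -0.4 -0.1] width -0.003 grip 0.0
shift [-1.012e-01 -3.029e-01 -3.000e-04] turn [0.02 0.05 0.  ]
```

Request:
{"name": "jog_arm", "arguments": {
  "deltas": [-0.101, -0.303, 0, 0, 0, 0, -1, -0.101, -0.303, 0, 0, 0, 0, -1, -0.101, -0.303, 0, 0, 0, 0, -1, -0.101, -0.303, 0, 0, 0, 0, -1, -0.101, -0.303, 0, 0, 0, 0, -1, -0.101, -0.303, 0, 0, 0, 0, -1, -0.101, -0.303, 0, 0, 0, 0, -1, -0.101, -0.303, 0, 0, 0, 0, -1]
}}

```text
time: 1.9
tool_pos: [0.5586, 0.0192, 0.2493]
tcp_rot: [-0.308, 3.126, -0.001]
wrist_force: [-0.6, 1.0, -0.1]
width: -0.001
grip_force: 0.0
```

```bash
python3 -c "
from h import *
st();go(world(12,33,80))
c=read_camera('scene');im=c['color'];cv2.imwrite('pics/s2.png',cv2.resize(im[120:250,180:320],None,fx=4.5,fy=4.5,interpolation=cv2.INTER_CUBIC))
for p in [(12,57,50),(12,33,47),(-33,-13,44)]: 
  u,v=proj(c,world(*p));print(p,((u-180+.4)*4.5,(v-120+.4)*4.5))
"
```

```text
t 1.9 local TCP mm [ 12.1  31.9 159.3] F case axes [-0.4  1.1 -0.1] width -0.001 grip 0.0
shift [0.0001 0.0012 0.0793] turn [-0.04  0.01 -0.25]
(12, 57, 50) (np.float64(414.11732069883254), np.float64(273.05512799106856))
(12, 33, 47) (np.float64(373.029023776483), np.float64(274.17363351784627))
(-33, -13, 44) (np.float64(306.54342666815114), np.float64(236.15556214303763))
```

View pics/s2.png

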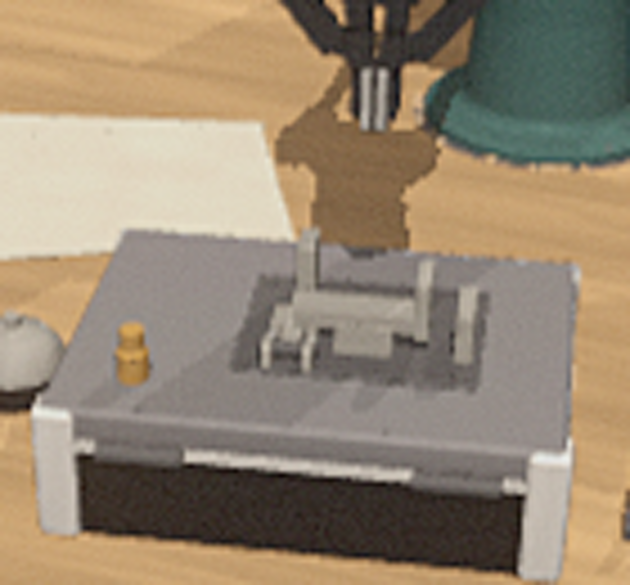

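The shut fingers are at (372,125) in this crop, in line with the gap between the grip (308,240) and the thumb plate (425,275). The plate is where I predicted it, within 2 mm. Next I'll descend.

Request:
{"name": "jog_arm", "arguments": {
  "deltas": [0, 0.001, 0.03, 0, 0, 0, -1, 0, 0.001, 0.06, 0, 0, 0, -1, 0, 0.001, 0.085, 0, 0, 0, -1, 0, 0.001, 0.1, 0, 0, 0, -1, 0, 0.001, 0.105, 0, 0, 0, -1, 0, 0.001, 0.109, 0, 0, 0, -1, 0, 0.001, 0.112, 0, 0, 0, -1, 0, 0.001, 0.112, 0, 0, 0, -1]
}}

```text
time: 2.75
tool_pos: [0.5578, 0.023, 0.1382]
tcp_rot: [-0.314, 3.124, -0.0]
wrist_force: [-0.3, -0.1, 0.7]
width: -0.001
grip_force: 0.0
```

```bash
python3 -c "
from h import *
st()"
```

```text
t 2.75 local TCP mm [12.1 35.8 48.2] F case axes [-0.3 -0.   0.7] width -0.001 grip 0.0
```

Request:
{"name": "jog_arm", "arguments": {
  "deltas": [0, 0.001, 0.001, 0, 0, 0, -1, 0, 0.002, 0.001, 0, 0, 0, -1, 0, 0.003, 0.001, 0, 0, 0, -1, 0, 0.004, 0.001, 0, 0, 0, -1, 0, 0.005, 0.001, 0, 0, 0, -1, 0, 0.006, 0.001, 0, 0, 0, -1, 0, 0.007, 0.001, 0, 0, 0, -1, 0, 0.007, 0.001, 0, 0, 0, -1]
}}

```text
time: 3.55
tool_pos: [0.5558, 0.0299, 0.1364]
tcp_rot: [0.314, -3.126, -0.0]
wrist_force: [0.8, -0.1, 0.1]
width: 0.005
grip_force: 0.0
```

```bash
python3 -c "
from h import *
st()"
```

```text
t 3.55 local TCP mm [11.5 42.9 46.4] F case axes [ 0.8 -0.3  0.1] width 0.005 grip 0.0
```

Request:
{"name": "jog_arm", "arguments": {
  "deltas": [0, 0.001, 0, 0, 0, 0, -1, 0, 0.002, 0, 0, 0, 0, -1, 0, 0.003, 0, 0, 0, 0, -1, 0, 0.004, 0, 0, 0, 0, -1, 0, 0.005, 0, 0, 0, 0, -1, 0, 0.006, 0, 0, 0, 0, -1, 0, 0.007, 0, 0, 0, 0, -1, 0, 0.008, 0, 0, 0, 0, -1]
}}

```text
time: 4.35
tool_pos: [0.5542, 0.0374, 0.1363]
tcp_rot: [0.314, -3.126, 0.001]
wrist_force: [0.7, -3.2, -0.9]
width: -0.004
grip_force: 1.5
```

```bash
python3 -c "
from h import *
st()"
```

```text
t 4.35 local TCP mm [11.5 50.6 46.3] F case axes [ 0.1 -3.3 -0.9] width -0.004 grip 1.5152664855122566
```

Request:
{"name": "jog_arm", "arguments": {
  "deltas": [0, 0.001, 0, 0, 0, 0, -1, 0, 0.002, 0, 0, 0, 0, -1, 0, 0.003, 0, 0, 0, 0, -1, 0, 0.004, 0, 0, 0, 0, -1, 0, 0.005, 0, 0, 0, 0, -1, 0, 0.006, 0, 0, 0, 0, -1, 0, 0.0065, 0, 0, 0, 0, -1, 0, 0.007, 0, 0, 0, 0, -1]
}}

```text
time: 5.15
tool_pos: [0.5528, 0.0445, 0.1364]
tcp_rot: [0.314, -3.126, 0.0]
wrist_force: [0.9, -3.1, -1.0]
width: -0.0
grip_force: 1.5
```

Request:
{"name": "jog_arm", "arguments": {
  "deltas": [0, 0.0005, 0, 0, 0, 0, -1, 0, 0.001, 0, 0, 0, 0, -1, 0, 0.0015, 0, 0, 0, 0, -1, 0, 0.002, 0, 0, 0, 0, -1]
}}

```text
time: 5.55
tool_pos: [0.5524, 0.0464, 0.1364]
tcp_rot: [0.314, -3.126, 0.0]
wrist_force: [0.8, -2.9, -1.0]
width: 0.003
grip_force: 1.5
```

Request:
{"name": "jog_arm", "arguments": {
  "deltas": [0, 0.0003, 0, 0, 0, 0, -1, 0, 0.0006, 0, 0, 0, 0, -1, 0, 0.0009, 0, 0, 0, 0, -1]
}}

```text
time: 5.85
tool_pos: [0.5522, 0.0473, 0.1364]
tcp_rot: [0.314, -3.126, 0.0]
wrist_force: [-1.0, -2.7, -0.7]
width: -0.005
grip_force: 1.5
```

Request:
{"name": "jog_arm", "arguments": {
  "deltas": [0, 0.0004, 0, 0, 0, 0, -1, 0, 0.0004, 0, 0, 0, 0, -1]
}}

```text
time: 6.05
tool_pos: [0.5522, 0.0477, 0.1364]
tcp_rot: [0.314, -3.126, -0.0]
wrist_force: [0.0, -3.0, -0.8]
width: -0.001
grip_force: 1.4
```

Request:
{"name": "jog_arm", "arguments": {
  "deltas": [0, 0.0004, 0, 0, 0, 0, -1, 0, 0.0004, 0, 0, 0, 0, -1]
}}

```text
time: 6.25
tool_pos: [0.5521, 0.0481, 0.1364]
tcp_rot: [0.314, -3.126, -0.0]
wrist_force: [-0.6, -3.2, -0.5]
width: 0.0
grip_force: 1.4
```

```bash
python3 -c "
from h import *
st()"
```

```text
t 6.25 local TCP mm [11.5 61.5 46.4] F case axes [-1.2 -3.  -0.5] width 0.0 grip 1.4027785509824753
```

Request:
{"name": "jog_arm", "arguments": {
  "deltas": [0, 0.0003, 0, 0, 0, 0, -1, 0, 0.0006, 0, 0, 0, 0, -1]
}}

```text
time: 6.45
tool_pos: [0.552, 0.0486, 0.1364]
tcp_rot: [0.314, -3.126, 0.0]
wrist_force: [-1.4, -2.5, -1.0]
width: 0.004
grip_force: 1.5
```

Request:
{"name": "jog_arm", "arguments": {
  "deltas": [0, 0.0004, 0, 0, 0, 0, -1, 0, 0.0004, 0, 0, 0, 0, -1]
}}

```text
time: 6.65
tool_pos: [0.5519, 0.0491, 0.1364]
tcp_rot: [0.314, -3.126, -0.0]
wrist_force: [-0.1, -3.3, -0.6]
width: 0.0
grip_force: 1.4
```

Request:
{"name": "jog_arm", "arguments": {
  "deltas": [0, 0.0004, 0, 0, 0, 0, -1, 0, 0.0004, 0, 0, 0, 0, -1]
}}

```text
time: 6.85
tool_pos: [0.5518, 0.0495, 0.1364]
tcp_rot: [0.314, -3.126, -0.0]
wrist_force: [0.3, -3.2, -1.3]
width: 0.0
grip_force: 1.4
```

```bash
python3 -c "
from h import *
st()"
```

```text
t 6.85 local TCP mm [11.5 62.9 46.4] F case axes [-0.3 -3.1 -1.3] width 0.0 grip 1.4024603739380836
```

Request:
{"name": "jog_arm", "arguments": {
  "deltas": [0, 0.0004, 0, 0, 0, 0, -1, 0, 0.0004, 0, 0, 0, 0, -1]
}}

```text
time: 7.05
tool_pos: [0.5517, 0.0497, 0.1364]
tcp_rot: [0.314, -3.126, 0.0]
wrist_force: [-0.9, -3.8, -1.1]
width: 0.001
grip_force: 1.7
```

Request:
{"name": "jog_arm", "arguments": {
  "deltas": [0, 0.0004, 0, 0, 0, 0, -1, 0, 0.0004, 0, 0, 0, 0, -1]
}}

```text
time: 7.25
tool_pos: [0.5517, 0.0497, 0.1364]
tcp_rot: [0.314, -3.126, 0.001]
wrist_force: [0.2, -5.8, -1.2]
width: 0.0
grip_force: 2.5
```

```bash
python3 -c "
from h import *
st()
c=read_camera('scene');im=c['color'];cv2.imwrite('pics/s3.png',cv2.resize(im[150:230,220:320],None,fx=7,fy=7,interpolation=cv2.INTER_CUBIC))
"
```

```text
t 7.25 local TCP mm [11.5 63.2 46.4] F case axes [-0.9 -5.7 -1.2] width 0.0 grip 2.4950435757637024
```

View pics/s3.png

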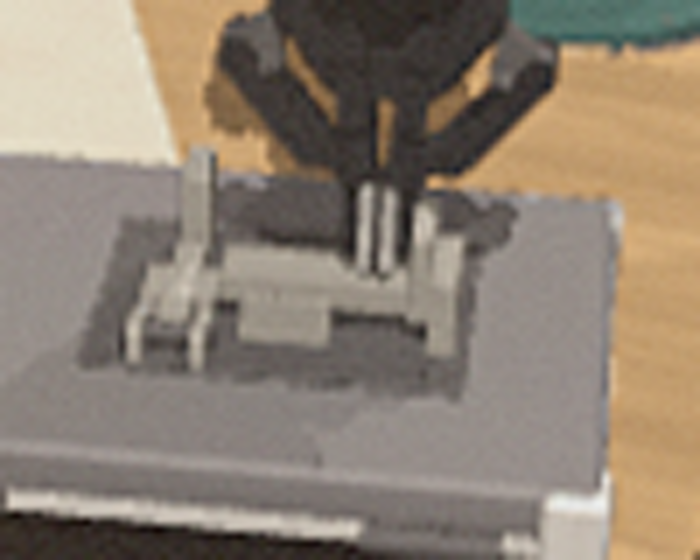

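The plate (425,240) now sits against the stop block (450,290). TCP motion has stopped and the force is rising to 5.7 N, so the tab is home. I'll back off, rise, and move over the grip while opening.

Request:
{"name": "jog_arm", "arguments": {
  "deltas": [0, -0.005, 0, 0, 0, 0, -1, 0, -0.012, 0, 0, 0, 0, -1, 0, -0.012, -0.03, 0, 0, 0, -1, 0, -0.02, -0.055, 0, 0, 0, -1, 0.03, -0.05, -0.055, 0, 0, 0, 0, 0.0455, -0.077, -0.055, 0, 0, 0, 0, 0.0455, -0.077, -0.055, 0, 0, 0, 0, 0.0455, -0.077, -0.055, 0, 0, 0, 0]
}}

```text
time: 8.1
tool_pos: [0.5226, -0.0346, 0.1917]
tcp_rot: [-0.311, 3.125, 0.001]
wrist_force: [0.4, -0.3, -0.1]
width: 0.498
grip_force: 0.0
```

```bash
python3 -c "
from h import *
st();go(world(-34,-13,32))
c=read_camera('scene');im=c['color'];cv2.imwrite('pics/s4.png',cv2.resize(im[130:230,210:310],None,fx=5.5,fy=5.5,interpolation=cv2.INTER_CUBIC))
"
```

```text
t 8.1 local TCP mm [-33.9 -13.6 101.7] F case axes [ 0.4 -0.3 -0.1] width 0.498 grip 0.0
shift [0.0002 0.0006 0.0697] turn [ 0.05  0.06 -0.14]
```

View pics/s4.png

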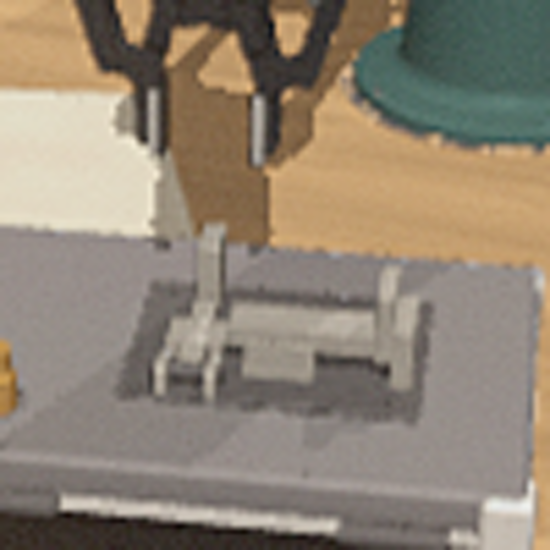

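The pads at (155,130) and (260,130) straddle the grip at (213,235) to within about 2 mm. I'll descend with a small +y correction and close gently.

Request:
{"name": "jog_arm", "arguments": {
  "deltas": [0, 0.0013, 0.03, 0, 0, 0, 0, 0, 0.0013, 0.05, 0, 0, 0, -0.2, 0, 0.0013, 0.06, 0, 0, 0, -0.2, 0, 0.0013, 0.066, 0, 0, 0, -0.3, 0, 0.0013, 0.07, 0, 0, 0, -0.4, 0, 0.0013, 0.07, 0, 0, 0, -0.5, 0, 0.0013, 0.07, 0, 0, 0, -0.5, 0, 0.0013, 0.07, 0, 0, 0, -0.5],
  "squeeze": 20
}}

```text
time: 8.95
tool_pos: [0.5229, -0.0331, 0.1223]
tcp_rot: [-0.314, 3.124, -0.0]
wrist_force: [0.3, 0.2, -0.4]
width: 0.251
grip_force: 0.0
```

Request:
{"name": "jog_arm", "arguments": {
  "deltas": [0, 0, 0, 0, 0, 0, -0.6, 0, 0, 0, 0, 0, 0, -0.7, 0, 0, 0, 0, 0, 0, -0.8, 0, 0, 0, 0, 0, 0, -0.9, 0, 0, 0, 0, 0, 0, -1, 0, 0, 0, 0, 0, 0, -1],
  "squeeze": 20
}}

```text
time: 9.55
tool_pos: [0.5224, -0.0325, 0.122]
tcp_rot: [-0.314, 3.125, 0.001]
wrist_force: [-2.2, 5.6, 5.5]
width: 0.134
grip_force: 22.0
```

```bash
python3 -c "
from h import *
st()"
```

```text
t 9.55 local TCP mm [-33.7 -11.5  32. ] F case axes [-1.1  5.9  5.5] width 0.134 grip 22.024493515491486
```

Request:
{"name": "jog_arm", "arguments": {
  "deltas": [0, 0.0007, -0.001, 0, 0, 0, -1, -0.0006, 0.0007, -0.002, 0, 0, 0, -1, -0.0012, 0.0007, -0.004, 0, 0, 0, -1, -0.0012, 0.0007, -0.004, 0, 0, 0, -1]
}}

```text
time: 9.95
tool_pos: [0.5229, -0.0322, 0.1247]
tcp_rot: [0.314, -3.125, -0.0]
wrist_force: [4.2, 1.6, -6.8]
width: 0.136
grip_force: 20.2
```

```bash
python3 -c "
from h import *
st()"
```

```text
t 9.95 local TCP mm [-33.1 -11.3  34.7] F case axes [ 4.4  0.7 -6.8] width 0.136 grip 20.16939550638199
```

Request:
{"name": "jog_arm", "arguments": {
  "deltas": [-0.0006, 0, -0.002, 0, 0, 0, -1, -0.0014, 0, -0.004, 0, 0, 0, -1, -0.0014, 0, -0.004, 0, 0, 0, -1]
}}

```text
time: 10.25
tool_pos: [0.5242, -0.0319, 0.1295]
tcp_rot: [0.314, -3.125, 0.0]
wrist_force: [1.7, 1.9, -4.6]
width: 0.137
grip_force: 20.1
```

```bash
python3 -c "
from h import *
st()"
```

```text
t 10.25 local TCP mm [-31.8 -11.3  39.5] F case axes [ 2.1  1.5 -4.6] width 0.137 grip 20.106665790081024
```

Request:
{"name": "jog_arm", "arguments": {
  "deltas": [-0.0016, 0, -0.0037, 0, 0, 0, -1, -0.0034, 0, -0.0072, 0, 0, 0, -1, -0.0053, 0, -0.0108, 0, 0, 0, -1, -0.0074, 0, -0.0143, 0, 0, 0, -1, -0.0097, 0, -0.0176, 0, 0, 0, -1, -0.0122, 0, -0.0209, 0, 0, 0, -1, -0.0148, 0, -0.024, 0, 0, 0, -1, -0.0176, 0, -0.027, 0, 0, 0, -1]
}}

```text
time: 11.05
tool_pos: [0.5415, -0.0283, 0.1567]
tcp_rot: [0.314, -3.125, -0.0]
wrist_force: [-4.7, -0.8, -3.1]
width: 0.136
grip_force: 19.5
```

```bash
python3 -c "
from h import *
st()"
```

```text
t 11.05 local TCP mm [-14.1 -11.2  66.7] F case axes [-4.8  0.1 -3.1] width 0.136 grip 19.47378695011139
```

Request:
{"name": "jog_arm", "arguments": {
  "deltas": [-0.0029, 0, -0.0029, 0, 0, 0, -1, -0.006, 0, -0.0056, 0, 0, 0, -1, -0.0092, 0, -0.0081, 0, 0, 0, -1, -0.0125, 0, -0.0105, 0, 0, 0, -1, -0.0159, 0, -0.0127, 0, 0, 0, -1, -0.0194, 0, -0.0147, 0, 0, 0, -1, -0.023, 0, -0.0166, 0, 0, 0, -1, -0.0268, 0, -0.0183, 0, 0, 0, -1]
}}

```text
time: 11.85
tool_pos: [0.5684, -0.0229, 0.1749]
tcp_rot: [-0.314, 3.126, 0.0]
wrist_force: [-4.9, 0.6, -1.8]
width: 0.136
grip_force: 19.5
```

```bash
python3 -c "
from h import *
st()"
```

```text
t 11.85 local TCP mm [ 13.3 -11.2  84.9] F case axes [-4.7  1.5 -1.8] width 0.136 grip 19.471992552280426
```

Request:
{"name": "jog_arm", "arguments": {
  "deltas": [-0.0038, 0, -0.0015, 0, 0, 0, -1, -0.0077, 0, -0.0028, 0, 0, 0, -1, -0.0116, 0, -0.0039, 0, 0, 0, -1, -0.0156, 0, -0.0048, 0, 0, 0, -1, -0.0196, 0, -0.0055, 0, 0, 0, -1, -0.0237, 0, -0.006, 0, 0, 0, -1, -0.0277, 0, -0.0063, 0, 0, 0, -1, -0.0317, 0, -0.0064, 0, 0, 0, -1]
}}

```text
time: 12.65
tool_pos: [0.5999, -0.0164, 0.1817]
tcp_rot: [-0.314, 3.125, 0.0]
wrist_force: [-5.9, 1.1, 1.0]
width: 0.137
grip_force: 19.5
```

```bash
python3 -c "
from h import *
st()"
```

```text
t 12.65 local TCP mm [ 45.4 -11.2  91.7] F case axes [-5.6  2.3  1. ] width 0.137 grip 19.485451877117157
```

Next I'll hold briefly, open partly, check that the lever stays, and retreat straight up.

Request:
{"name": "jog_arm", "arguments": {
  "deltas": [0, 0, 0, 0, 0, 0, -1, 0, 0, 0, 0, 0, 0, -1, 0, 0, 0, 0, 0, 0, -0.5, 0, 0, 0, 0, 0, 0, -0.3, 0, 0, 0, 0, 0, 0, -0.2, 0, 0, 0, 0, 0, 0, -0.2, 0, 0, -0.02, 0, 0, 0, -0.2, 0, 0, -0.06, 0, 0, 0, -0.2]
}}

```text
time: 13.45
tool_pos: [0.5965, -0.0167, 0.2374]
tcp_rot: [0.313, -3.118, -0.002]
wrist_force: [0.4, -0.3, -0.5]
width: 0.394
grip_force: 0.0
```

Request:
{"name": "jog_arm", "arguments": {
  "deltas": [0, 0, -0.03, 0, 0, 0, -0.2, 0, 0, -0.06, 0, 0, 0, -0.2, 0, 0, -0.06, 0, 0, 0, -0.2, 0, 0, -0.06, 0, 0, 0, -0.2]
}}

```text
time: 13.85
tool_pos: [0.5997, -0.0168, 0.3021]
tcp_rot: [-0.314, 3.123, -0.001]
wrist_force: [-1.1, 0.2, -1.3]
width: 0.399
grip_force: 0.0
```

```bash
python3 -c "
from h import *
st()
c=read_camera('scene');im=c['color'];cv2.imwrite('pics/s5.png',cv2.resize(im[110:250,170:350],None,fx=4,fy=4,interpolation=cv2.INTER_CUBIC))
"
```

```text
t 13.85 local TCP mm [ 45.2 -11.6 212.1] F case axes [-1.   0.5 -1.3] width 0.399 grip 0.0
```

View pics/s5.png

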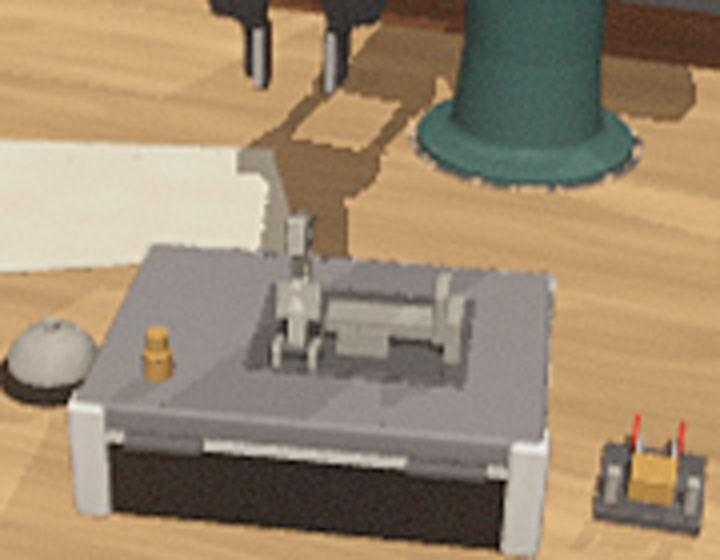

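The lever stands up with the grip at (300,235), the plate is against its stop at (448,310), the gripper is clear, and the adapter, bell and keyer haven't moved. I'll do a quick angle check before handing in.

```bash
python3 -c "
from h import *
c=read_camera('scene');st()
for th in (.9,1.1,1.3):
  for n,(x,z) in dict(tipbar=(-90,-2),gripfree=(-90,32),gripbase=(-66,32)).items():
    X=x*np.cos(th)+z*np.sin(th);Z=-x*np.sin(th)+z*np.cos(th)
    u,v=proj(c,world(45+X,-11.5,12+Z));print(th,n,round((u-170+.4)*4),round((v-110+.4)*4))
"
```

```text
t 13.95 local TCP mm [ 44.  -11.2 209.5] F case axes [-0.1  0.3 -0.3] width 0.404 grip 0.0
0.9 tipbar 311 215
0.9 gripfree 305 205
0.9 gripbase 301 241
1.1 tipbar 307 212
1.1 gripfree 300 212
1.1 gripbase 297 250
1.3 tipbar 303 214
1.3 gripfree 295 225
1.3 gripbase 294 262
```

```bash
python3 -c "
from workcell import finish_job
print(finish_job())"
```

```text
the job is handed in; nothing more can be done
None
```

I slid the safety tab home against its stop (about 6 N at the wrist), raised the latch lever to about 1.3 rad, let go and moved the gripper clear, then handed the job in at about 14 s; no score was returned, so success rests on my own force, position and camera checks.

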